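# Test the leak alarm in the laundry closet

### The arm

A 6-joint arm with a two-finger parallel gripper is mounted at the origin on the work surface. World frame = base frame: x ahead of the robot, y to its left, z up, the work surface at z = 0. Lengths are in mm, angles in rad, forces in N, time in s.
With the tool pointing down it reaches from about 350 to 775 mm from the base axis. Payload 7.3 kg.
Tool frame: the origin (TCP) lies midway between the tips of the shut fingers; the grasp point (between the pads) lies 19 mm behind it; z points along the fingers, y is the line along which they close (so a half turn about z gives the same grasp; the last joint's range is limited). The gripper opens to 92 mm and grips with 3 to 60 N. Pads are 19 mm wide; open, the fingers measure 130 mm over their backs; the gripper's body (75 mm by 190 mm) begins 47 mm behind the grasp point.
Start: joints at [-1.407, 0.342, 1.524, -0, 1.275, -0.146], TCP at [160.078, -500.02, 226.741] pointing down, gripper open.
Joint ranges: [-2.53, 2.53], [-0.77, 2.02], [0.04, 2.7], [-1, 4.14], [0.28, 2.66], [-3.11, 3.11]. Speed limits (rad/s): [2.57, 2.57, 3.14, 3.14, 3.14, 3.14].

### API

Orientations are given as [roll, pitch, yaw] about the fixed x, y, z axes, in that order (R = Rz(yaw) Ry(pitch) Rx(roll)).
In Python, from plant import bot gives the robot as it stands.
- The arm moves only by the tool jog_arm, never from a script. Its arguments are lists of equal length, an entry for each row: "dp": the shift along the tool's x, y, z in m, a list of three; "twist": the turn about the tool's z in degrees. A call has 1 to 10 rows; each row shifts and turns the commanded pose from where the row before left it, along the tool's axes as they then stand; what a row does not reach is not made up. A row lasts 1/8 s, in which the tool goes at most 62.5 mm and 10.7 degrees, less where a joint would pass 70% of its speed; a pose out of reach is approached as far as the arm can. A call is refused whole if a number of a shift passes 0.0625 or a number of a turn 10.7, either way. A call with a gripper value outside its range is refused whole. "jaw" is the finger opening in m, from 0 to 0.0918, set as the call begins (left out, the last holds). The fingers move at their own pace and stop on an object; the grip force is fixed at half the most. Time passes only in rows, so rows that do not move let the fingers close. It gives the time, the measured TCP pose, the force, the opening and the grip force at its end, in the units of the state.
- bot.get_obs(): the state, without advancing time (a new reading comes with each control period).
- bot.capture(name): name is "scene" or "side" or "wrist"; returns the picture (384x512x3 uint8, blue, green, red); there is no depth.
- bot.camera_params(name): a dict with "fx", "fy", "cx", "cy" (pixels), "R" (3x3) and "t" (3): a world point X has camera coordinates R X + t. Camera axes: x right, y down, z forward; pixel columns grow to the right and rows downward; lengths in mm; the calibration is good to about 2 mm. A picture is of the moment at which its call begins: read the wrist's pose just before it. camera_params takes no time and is no camera call; for the wrist camera it gives the pose at the moment of the call.
- bot.close_job(): hands the job in; it is judged then, once.
Trained networks look in the newest picture that a camera, given by its name, has taken for a name from the list of things; names that differ only in an ending like _2 or _b are one class to them, and where a whole thing is asked for, a point or a joint stands for the part that bears it (a point fixed in the world has none). Each returns a list of dicts, best first, with "confidence" (0 to 1); they miss things now and then, are a little off and sometimes report something else, mostly with a low value. They report only what shows in the picture. A call takes as long as a camera call.
- bot.find_in(camera, label): "bbox" ([centre column, centre row, width, height] in pixels, round what is visible of it).
- bot.masks_of(camera, label): "pixels" (384x512 bool, what is visible of it) and "bbox" ([centre column, centre row, width, height] in pixels, round what is visible of it).
The state is a dict: "time": time; "joint_positions": joint angles; "dq": joint speeds; "tau": joint torques, N m; "tool_pos": TCP position; "tcp_rot": TCP orientation; "contact_force": force on the tool from outside, world axes, zero at the start; "moment": the same for the moment, N m; "grip_width": finger opening in mm; "finger_force": force on a finger pad.
Only numpy, scipy, OpenCV 4.12 (cv2) and the standard library are available. Lean on these libraries where they do the work, as an engineer would, in place of code of your own. Each camera call takes 0.05 s, during which the arm holds its last target. There are 200 camera calls.

### The job

Do the regular check of the leak alarm box on the laundry shelf: swing its front door wide open, press the large round test button on the slope inside fully down and let it spring back, then close the door completely. Leave the small round button beside it unpressed, and do not push or knock over the other things on the shelf.

Things in the scene. Friction and masses are not known exactly. Their poses are not given: they have to be found in the camera images.
- alarm_box: leak alarm box, fixed: white metal, 160 deep (x) x 200 wide (y) x 235 mm high with its plinth. Origin under its centre on the shelf. Front opening at x = -80 mm, facing -x, roughly to the robot, behind a door; above 160 mm the walls and the roof are a clear hood that starts 25 mm further back. Inside, a panel rising to the back at 40 degrees carries two buttons facing up and to the front
- alarm_door_hinge (a point): point on the door's vertical hinge axis, halfway up, at the left (+y) edge of the door's outer face. The frame turns with the door: -y runs along the door to its free edge, -x points out of the outer face
- alarm_door_handle (a point): middle of the door's upright round steel bar handle, 11 mm thick, reaching 50 mm below and above this point, 35 mm off the outer face (gap 29 mm), 170 mm from the hinge axis; thin posts near its ends join it to the door. Its top is 15 mm below the door's top edge. Same axes as the hinge point
- alarm_door (a joint): door angle in rad: 0 shut, growing as the free edge swings towards the robot and to the left, 1.9 at the stop. Panel 200 wide x 195 high x 12 mm thick, lower edge 40 mm and upper edge 235 mm over the shelf; it stays where it is left, with light friction
- test_button_top (a point): centre of the top face of the large round test button (50 mm across, aluminium), right half of the slope, 20 mm behind the box's front opening, 92 mm over the shelf. Its z axis points out of the button, 40 degrees from vertical, leaning to the front: press along -z. The clear roof is 137 mm higher and starts 5 mm behind it
- test_button (a joint): how far the large button is down, m: 0 at rest, 0.008 fully down; about 5 N
- mute_button_top (a point): centre of the top face of the small round mute button (24 mm across), 92 mm to the left of the large one on the same slope; same axes
- mute_button (a joint): how far the small button is down, m: 0 at rest, 0.006 fully down
- canister: bystander: clear acrylic canister with a steel flip latch, 88 mm wide, 114 mm tall; origin under its centre
- lint_screen: bystander: flat stainless mesh lint screen in a frame, 170 x 110 x 12 mm, lying on the shelf; origin under its centre
- stay_box: bystander: flat pink plastic collar stay box, 132 x 67 x 27 mm, lying on the shelf; origin under its centre
- clothespin1: bystander: bamboo clothespin, 85 x 17 x 12 mm, lying on the shelf in front of the alarm box (the door passes 28 mm over it); origin under its centre
- clothespin2: bystander: the second bamboo clothespin, alike, lying in front of the alarm box; origin under its centre
- stain_bottle: bystander: white stain remover bottle, 60 mm wide, 150 mm tall; origin under its centre
- lint_brush: bystander: brush, 200 mm long, lying on the shelf nearer the robot; origin under its middle

How it is judged (in metres and radians):
On the way, in this order (a step that is already met when the one before it is completed fails the run):
1. the door is swung wide open (more than 1.2 rad) (value of joint alarm_door above 1.2 rad), for 0.2 s.
2. the large test button is fully down (at least 6.8 of its 8 mm) (value of joint test_button above 0.0068 m), for 0.1 s.
At the end, for the whole second after the job is handed in: After the test the door is shut (less than 0.05 rad open, about 10 mm at its free edge) and at rest, and both buttons are up again (within 1.5 mm of their rest) (value of joint alarm_door below 0.05 rad and velocity of joint alarm_door below 0.05 rad/s and value of joint each of test_button, mute_button below 0.0015 m); the robot touches nothing.
It fails at once if the small mute button is pressed (more than 3 mm) (value of joint mute_button above 0.003 m).
It fails at once if a bystander on the shelf is moved more than 25 mm (distance of any of canister, lint_screen, stay_box, clothespin1, clothespin2, stain_bottle, lint_brush from where it was at the start of the episode above 0.025 m).
It also fails if it takes over 64 s, if anything falls off the work surface, if the arm or the gripper's body presses on something with over 40 N, if the wrist force passes 120 N, or if a joint passes its speed limit or range.

## Working session

There is one attempt and no reset: what is moved stays moved. The work goes in short steps, Python scripts to look and compute and a tool call to move; the robot and the scene stay as the last step left them, time stands still between calls to the robot, and variables do not carry over. Pictures are saved under pics/ and viewed, at most 10 in all, crops included, and the job is handed in when it is done.

Besides the shell and the picture viewer there is one more tool, called by a JSON object that holds its "op" and its "data", one argument or row to a line. jog_arm: Moves the arm, as the interface text tells. Its arguments: {"type":"object","properties":{"dp":{"type":"array"},"twist":{"type":"array"},"jaw":{"type":"number"}},"required":["dp","twist"]}

```bash
mkdir -p pics; ls; python3 - <<'E'
from plant import bot
import cv2,numpy as np
o=bot.get_obs();print(o['time'],o['tool_pos'],o['tcp_rot'])
ims=[bot.capture(n) for n in('scene','side')]
for n in('scene','side'):
    p=bot.camera_params(n);print(n,p['fx'],p['cx'],p['cy'],np.round(p['R'],3).tolist(),np.round(p['t']).tolist())
    for l in('alarm_door','alarm_door_handle','alarm_box','canister','stain_bottle','lint_brush'):
        print(l,[(np.round(d['bbox']).tolist(),round(d['confidence'],2)) for d in bot.find_in(n,l)][:2])
cv2.imwrite('pics/a.png',cv2.resize(ims[0],(800,600)));cv2.imwrite('pics/b.png',cv2.resize(ims[1],(800,600)))
E
```

```text
pics
0.0 [ 160.00848711 -499.58111357  226.03814742] [-3.14003069e+00 -2.31111884e-04  3.09784762e-01]
scene 463.8585359675427 252.91720587118252 185.62620262723675 [[-0.941, -0.339, -0.004], [-0.292, 0.815, -0.5], [0.173, -0.469, -0.866]] [510.0, 258.0, 1312.0]
alarm_door [([233.0, 194.0, 48.0, 89.0], 0.64)]
alarm_door_handle [([231.0, 194.0, 52.0, 90.0], 0.78)]
alarm_box [([204.0, 185.0, 106.0, 105.0], 0.87), ([230.0, 195.0, 52.0, 92.0], 0.34)]
canister [([182.0, 282.0, 42.0, 42.0], 0.79)]
stain_bottle [([244.0, 144.0, 24.0, 30.0], 0.74)]
lint_brush [([297.0, 210.0, 20.0, 61.0], 0.81)]
side 463.31562862436925 257.27185058313665 185.30401073082942 [[-0.964, -0.267, -0.004], [-0.204, 0.744, -0.637], [0.173, -0.613, -0.771]] [535.0, 206.0, 1187.0]
alarm_door [([238.0, 187.0, 47.0, 102.0], 0.77)]
alarm_door_handle [([240.0, 189.0, 50.0, 105.0], 0.6)]
alarm_box [([206.0, 184.0, 113.0, 122.0], 0.9), ([187.0, 285.0, 36.0, 57.0], 0.54)]
canister [([189.0, 286.0, 36.0, 60.0], 0.84), ([242.0, 188.0, 49.0, 103.0], 0.62)]
stain_bottle [([247.0, 143.0, 16.0, 42.0], 0.82)]
lint_brush [([307.0, 207.0, 19.0, 62.0], 0.71)]
```

View pics/a.png

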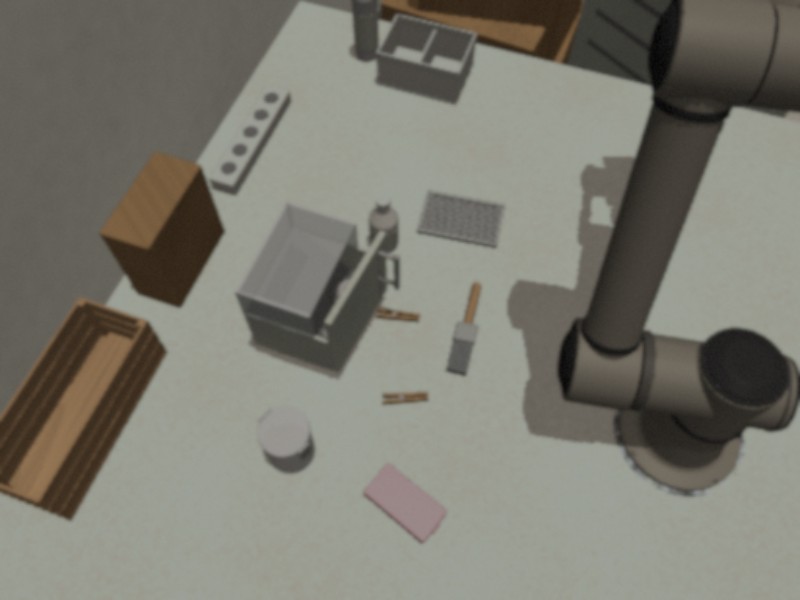

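View pics/b.png

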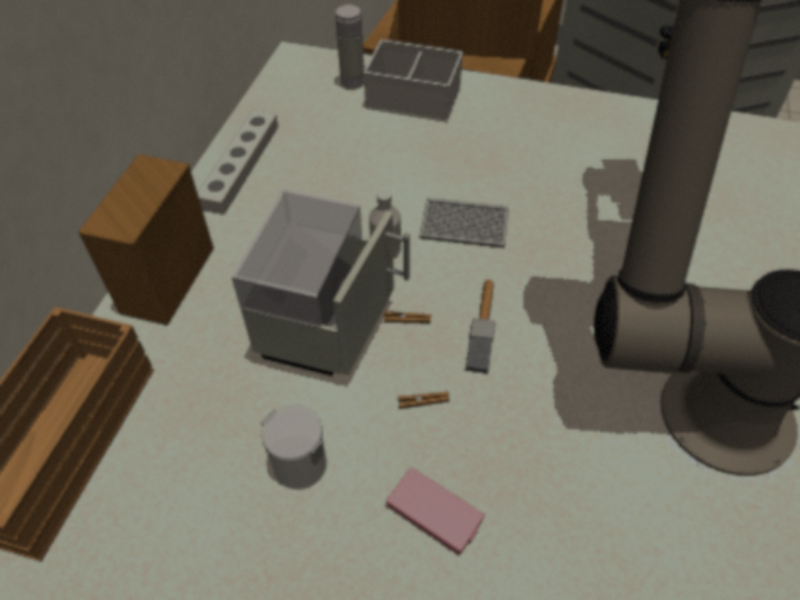

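The scene and side pictures show the box at about (300,285) in the 800x600 view, with its door facing right (robot side) and the handle at (395,272) scene / (407,257) side. The clothespins lie in front of the box and the brush is nearer the robot. Next I project these points at their known heights.

```bash
cat > h.py <<'E'
from plant import bot
import numpy as np
def atz(cam,u,v,z,s=0.64,P=None):
    p=P or bot.camera_params(cam);R=np.array(p['R']);t=np.array(p['t'])
    C=-R.T@t;d=R.T@np.array([(u*s-p['cx'])/p['fx'],(v*s-p['cy'])/p['fy'],1])
    return C+d*(z-C[2])/d[2]
def proj(cam,X,s=0.64):
    p=bot.camera_params(cam);c=np.array(p['R'])@X+np.array(p['t'])
    return np.array([p['fx']*c[0]/c[2]+p['cx'],p['fy']*c[1]/c[2]+p['cy']])/s
E
python3 - <<'E'
from h import *
for c,L in(('scene',dict(dtopfree=(383,235,235),dtophinge=(331,312,235),htop=(397,258,220),hbot=(396,288,120),foot=(337,375,0),hoodbackR=(289,207,235),hoodbackL=(241,294,235),hoodfrontL=(317,332,235),pin1=(398,315,6),pin2=(405,398,6),can=(287,462,0),brusha=(475,285,10),brushb=(458,372,10),bottle=(384,245,0),s1=(420,230,6),s2=(495,244,6))),
 ('side',dict(dtopfree=(391,213,235),dtophinge=(339,300,235),htop=(407,236,220),hbot=(407,278,120),foot=(342,378,0),hoodbackR=(288,193,235),hoodbackL=(240,278,235),can=(298,470,0),pin1=(408,318,6),pin2=(424,400,6)))):
  for k,(u,v,z) in L.items(): print(c,k,np.round(atz(c,u,v,z)))
p=bot.camera_params('scene');print(-np.array(p['R']).T@p['t'])
E
```

```text
scene dtopfree [591. -76. 235.]
scene dtophinge [618.  93. 235.]
scene htop [556. -49. 220.]
scene hbot [557. -47. 120.]
scene foot [622. 104.   0.]
scene hoodbackR [768. -77. 235.]
scene hoodbackL [770. 112. 235.]
scene hoodfrontL [625. 134. 235.]
scene pin1 [556. -53.   6.]
scene pin2 [485. 106.   6.]
scene can [643. 289.   0.]
scene brusha [ 432. -168.   10.]
scene brushb [408.  25.  10.]
scene bottle [ 640. -202.    0.]
scene s1 [ 580. -260.    6.]
scene s2 [ 422. -279.    6.]
side dtopfree [593. -78. 235.]
side dtophinge [616. 113. 235.]
side htop [559. -49. 220.]
side hbot [559. -47. 120.]
side foot [633. 100.   0.]
side hoodbackR [769. -78. 235.]
side hoodbackL [771. 113. 235.]
side can [646. 278.   0.]
side pin1 [557. -50.   6.]
side pin2 [487. 108.   6.]
[ 328.7898645   578.68103926 1267.12218539]
```

{"op": "jog_arm", "data": {
  "dp": [
    [0.044, -0.033, -0.0075],
    [0.044, -0.033, -0.0075],
    [0.044, -0.033, -0.0075],
    [0.044, -0.033, -0.0075],
    [0.044, -0.033, -0.0075],
    [0.044, -0.033, -0.0075],
    [0.044, -0.033, -0.0075],
    [0.044, -0.033, -0.0075],
    [0.044, -0.033, -0.0075],
    [0.044, -0.033, -0.0075]
  ],
  "twist": [0, 0, 0, 0, 0, 0, 0, 0, 0, 0]
}}

```text
time: 1.95
tool_pos: [479.4, -49.9, 302.2]
tcp_rot: [3.141, -0.001, 0.31]
contact_force: [0.5, -1.5, 0.4]
grip_width: 91.7
finger_force: 0.0
```

{"op": "jog_arm", "data": {
  "dp": [
    [0, 0, 0],
    [0, 0, 0],
    [0, 0, 0],
    [0, 0, 0],
    [0, 0, 0],
    [0, 0, 0],
    [0, 0, 0],
    [0, 0, 0],
    [0, 0, 0],
    [0, 0, 0]
  ],
  "twist": [-10.6, -10.6, -10.6, -10.6, -10.6, -10.6, -10.6, -10.6, -10.6, -10.6]
}}

```text
time: 3.2
tool_pos: [478.5, -51.6, 301.7]
tcp_rot: [-3.142, 0.0, 2.166]
contact_force: [0.6, -0.4, 0.7]
grip_width: 91.7
finger_force: 0.0
```

{"op": "jog_arm", "data": {
  "dp": [
    [0, 0, 0],
    [0, 0, 0],
    [0, 0, 0],
    [0, 0, 0],
    [0, 0, 0],
    [0, 0, 0]
  ],
  "twist": [-10.6, -10.6, -10.6, -10.6, -6, 0]
}}

```text
time: 3.95
tool_pos: [478.5, -51.6, 301.8]
tcp_rot: [-3.141, 0.0, 3.004]
contact_force: [0.3, -0.5, -0.3]
grip_width: 91.7
finger_force: 0.0
```

```bash
python3 - <<'E'
from h import *
import cv2
o=bot.get_obs();print(o['time'],o['tool_pos'],o['tcp_rot'],o['joint_positions'])
a=bot.capture('wrist');p=bot.camera_params('wrist')
b=bot.capture('side')
print(p['fx'],p['cx'],p['cy'],np.round(p['R'],3).tolist(),np.round(p['t'],1).tolist(),-np.array(p['R']).T@p['t'])
cv2.imwrite('pics/c.png',cv2.resize(np.hstack([a,b]),(800,300)))
E
```

```text
3.95 [478.49946182 -51.58492164 301.75261222] [-3.14148303e+00  1.25550600e-04  3.00354398e+00] [-2.66749263e-01  2.09958196e-01  1.49849570e+00 -9.34926983e-05
  1.43300018e+00 -1.69948407e+00]
331.1944027317341 256.5453292914799 190.6045712824172 [[0.14, 0.99, -0.0], [0.945, -0.134, 0.298], [0.295, -0.042, -0.955]] [-15.6, -519.7, 319.2] [399.19279343 -40.64008243 459.52721515]
```

View pics/c.png

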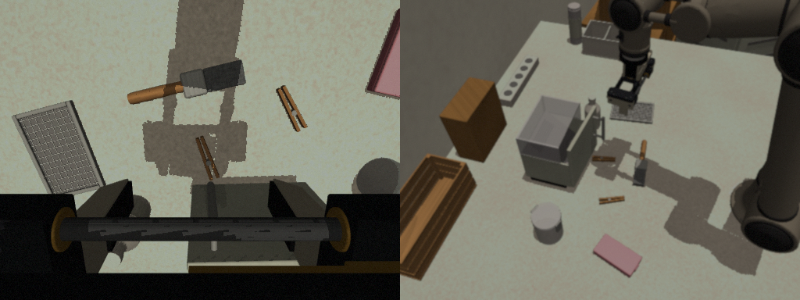

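The wrist view (left) shows the gripper across the bottom, with the handle bar just ahead at about (212,230). The side view shows the gripper at (632,80). I need a close crop to see the gripper's body shape.

```bash
python3 - <<'E'
from h import *
import cv2
a=bot.capture('wrist');b=bot.capture('side')
b=b[10:190,120:360];b=cv2.convertScaleAbs(b,alpha=1.8,beta=15)
cv2.imwrite('pics/d.png',cv2.resize(b,(800,600),interpolation=cv2.INTER_CUBIC))
cv2.imwrite('pics/e.png',cv2.resize(cv2.convertScaleAbs(a,alpha=1.6,beta=15),(800,600),interpolation=cv2.INTER_CUBIC))
E
```

```text
(no output)
```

View pics/d.png

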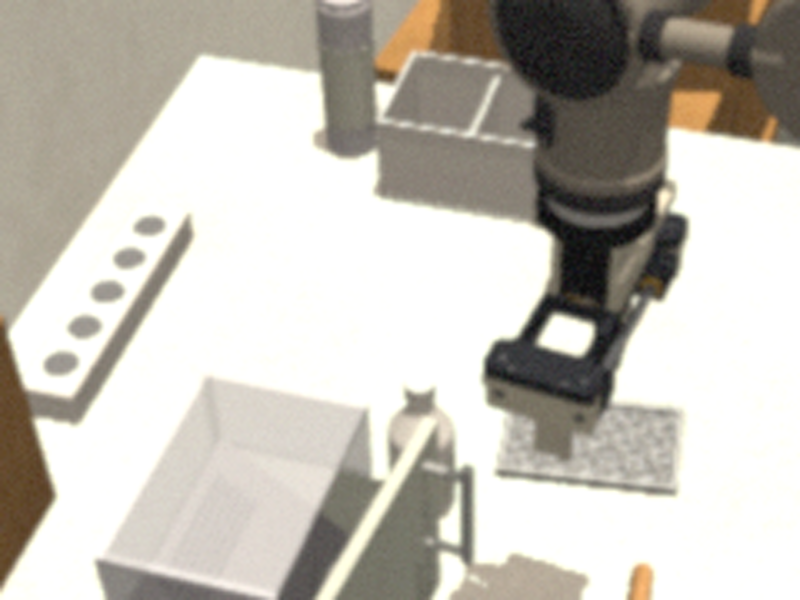

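View pics/e.png

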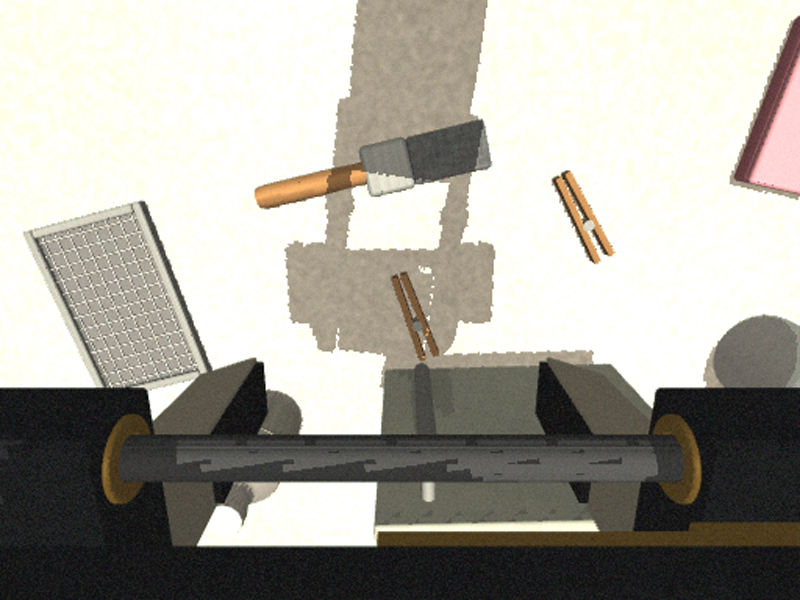

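The crop shows that the gripper body is wide along tool y, so a strictly vertical press would foul the hood. I'll come back to that. In the wrist view the handle bar runs from (422,368) at the bottom to (428,497) at the top, and the door's top edge is near row 528. I measure these now.

```bash
python3 - <<'E'
from h import *
for n,(u,v,z) in dict(htop=(428,492,220),hbot=(422,368,120),dfree=(376,530,235),dhinge=(600,521,235),dlowfree=(383,372,40),dlowh=(610,368,40),pin1=(415,315,6),canL=(770,350,114)).items(): print(n,np.round(atz('wrist',u,v,z),1))
E
```

```text
htop [585.9 -52.  220. ]
hbot [558.5 -47.8 120. ]
dfree [594.  -81.4 235. ]
dhinge [604.7  36.  235. ]
dlowfree [595.  -84.4  40. ]
dlowh [619.2 115.5  40. ]
pin1 [557.7 -49.8   6. ]
canL [582.2 202.7 114. ]
```

```bash
python3 - <<'E'
from h import *
for n,(x,y,z) in dict(bR=(209,379,235),bL=(100,560,235),fR=(369,408,235),fL=(275,588,235),dfree=(434,420,235),dmid=(322,592,235),htop=(468,468,220),hbot=(467,562,120)).items():
    print(n,np.round(atz('side',120+x*.3,10+y*.3,z,s=1),1))
E
```

```text
bR [773.1 -76.2 235. ]
bL [779.1 114.9 235. ]
fR [644.8 -78.1 235. ]
fL [653.5 106.6 235. ]
dfree [593.9 -78.7 235. ]
dmid [621.4 101.5 235. ]
htop [560.  -51.3 220. ]
hbot [559.  -44.8 120. ]
```

{"op": "jog_arm", "data": {
  "dp": [
    [-0.04, 0.0073, 0],
    [-0.039, 0.0073, 0],
    [0, 0, 0.04],
    [0, 0, 0.04],
    [0, 0, 0.032],
    [0, 0, 0]
  ],
  "twist": [0, 0, 0, 0, 0, 0],
  "jaw": 0.06
}}

```text
time: 4.9
tool_pos: [557.4, -47.6, 187.5]
tcp_rot: [3.141, -0.005, 3.004]
contact_force: [-1.2, 0.4, 0.3]
grip_width: 60.2
finger_force: 0.0
```

{"op": "jog_arm", "data": {
  "dp": [
    [0, 0, 0],
    [0, 0, 0],
    [0, 0, 0],
    [0, 0, 0],
    [0, 0, 0],
    [0, 0, 0]
  ],
  "twist": [0, 0, 0, 0, 0, 0],
  "jaw": 0.0
}}

```text
time: 5.65
tool_pos: [558.7, -48.4, 189.8]
tcp_rot: [-3.141, 0.0, 3.005]
contact_force: [-0.6, -1.3, 0.9]
grip_width: 10.3
finger_force: 30.0
```

{"op": "jog_arm", "data": {
  "dp": [
    [0.0233, 0.0065, 0],
    [0.0233, 0.0065, 0],
    [0.0233, 0.0065, 0],
    [0.0233, 0.0065, 0],
    [0.0233, 0.0065, 0],
    [0.0233, 0.0065, 0]
  ],
  "twist": [8, 8, 8, 8, 8, 8]
}}

```text
time: 6.4
tool_pos: [453.1, 48.3, 189.7]
tcp_rot: [-3.135, -0.001, 2.162]
contact_force: [-7.1, -4.1, 6.1]
grip_width: 10.2
finger_force: 30.0
```

{"op": "jog_arm", "data": {
  "dp": [
    [0.0233, 0.0065, 0],
    [0.0233, 0.0065, 0],
    [0.0233, 0.0065, 0],
    [0.0233, 0.0065, 0],
    [0.0233, 0.0065, 0],
    [0, 0, 0],
    [0, 0, 0]
  ],
  "twist": [8, 8, 8, 8, 8, 0, 0]
}}

```text
time: 7.28
tool_pos: [447.2, 169.0, 189.7]
tcp_rot: [-3.134, -0.001, 1.47]
contact_force: [-14.6, 4.2, 10.4]
grip_width: 10.4
finger_force: 30.0
```

{"op": "jog_arm", "data": {
  "dp": [
    [0, 0, 0],
    [0, 0, 0],
    [0, 0, 0],
    [0, 0, -0.05],
    [0, 0, -0.06],
    [0, 0, -0.06],
    [0, 0, -0.06],
    [0, 0, -0.03]
  ],
  "twist": [0, 0, 0, 0, 0, 0, 0, 0],
  "jaw": 0.04
}}

```text
time: 8.28
tool_pos: [451.5, 167.5, 453.2]
tcp_rot: [3.136, -0.001, 1.468]
contact_force: [-0.3, -0.5, -0.7]
grip_width: 40.0
finger_force: 0.0
```

{"op": "jog_arm", "data": {
  "dp": [
    [-0.046, 0.033, 0],
    [-0.046, 0.033, 0],
    [-0.046, 0.033, 0],
    [-0.046, 0.033, 0]
  ],
  "twist": [0, 0, 0, 0],
  "jaw": 0.0
}}

```text
time: 8.78
tool_pos: [564.5, -30.8, 449.7]
tcp_rot: [3.141, 0.0, 1.468]
contact_force: [2.2, 0.4, -0.2]
grip_width: 4.4
finger_force: 0.0
```

{"op": "jog_arm", "data": {
  "dp": [
    [0, 0, 0],
    [0, 0, 0],
    [0, 0, 0],
    [0, 0, 0],
    [0, 0, 0],
    [0, 0, 0],
    [0, 0, 0],
    [0, 0, 0],
    [0, 0, 0],
    [0, 0, 0]
  ],
  "twist": [-10.6, -10.6, -10.6, -10.6, -10.6, -10.6, -10.6, -10.6, -10.6, 0]
}}

```text
time: 10.02
tool_pos: [563.7, -29.2, 449.5]
tcp_rot: [-3.141, -0.0, 3.132]
contact_force: [-0.3, 0.0, 0.3]
grip_width: 0.4
finger_force: 0.0
```

```bash
python3 - <<'E'
from h import *
import cv2
o=bot.get_obs();print(o['time'],o['tool_pos'],o['tcp_rot'],o['joint_positions'])
p=bot.camera_params('wrist');a=bot.capture('wrist')
print(p)
for l in('test_button_top','mute_button_top','alarm_door'):
  print(l,[(np.round(d['bbox'],1).tolist(),round(d['confidence'],2)) for d in bot.find_in('wrist',l)][:2])
cv2.imwrite('pics/f.png',cv2.resize(cv2.convertScaleAbs(a,alpha=1.6,beta=15),(800,600),interpolation=cv2.INTER_CUBIC))
E
```

```text
10.025 [563.74918651 -29.1580071  449.53433264] [-3.14149801e+00 -1.20766236e-04  3.13167128e+00] [-1.87367418e-01  3.71941033e-01  8.84566301e-01 -1.20371520e-04
  1.88518748e+00 -1.74827960e+00]
{'fx': 331.1944027317341, 'fy': 331.1944027317341, 'cx': 256.5453292914799, 'cy': 190.6045712824172, 'R': array([[ 1.10994349e-02,  9.99938380e-01, -1.94364773e-04],
       [ 9.54591319e-01, -1.05382050e-02,  2.97732028e-01],
       [ 2.97711634e-01, -3.49019620e-03, -9.54649465e-01]]), 't': array([  23.39818137, -642.85979215,  435.68447785])}
test_button_top [([261.6, 191.9, 35.9, 32.7], 0.66)]
mute_button_top [([318.4, 191.1, 15.2, 15.0], 0.44)]
alarm_door [([390.6, 108.4, 106.0, 185.8], 0.89)]
```

View pics/f.png

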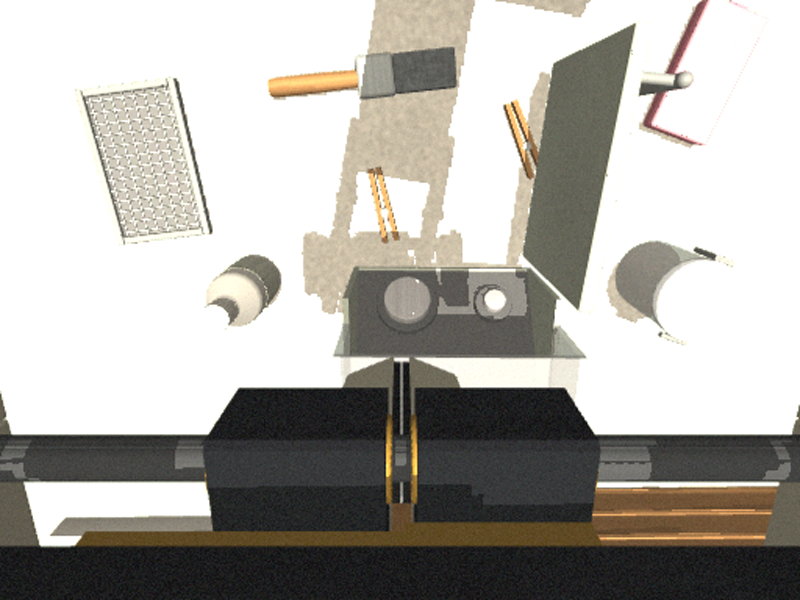

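The door stands wide open on the right, with its face at about (580,170). Inside the box the large button is at (408,298) and the small one at (492,299). The clear roof's front edge is at row 356.

```bash
python3 - <<'E'
from h import *
for n,(u,v,z) in dict(test=(408,298,92),mute=(492.5,300,92),roofR=(335,356,235),roofL=(583,357,235),opR=(356,267,40),opL=(528,268,40),doorfreetop=(634,25,235),doorhinget=(579,308,235),can=(690,295,114)).items(): print(n,np.round(atz('wrist',u,v,z),1))
E
```

```text
test [644.7 -23.   92. ]
mute [647.9  65.3  92. ]
roofR [646.8 -81.9 235. ]
roofL [649.9 111.9 235. ]
opR [623.6 -80.8  40. ]
opL [627.  113.2  40. ]
doorfreetop [416.5 123.2 235. ]
doorhinget [609.5 105.1 235. ]
can [638. 258. 114.]
```

{"op": "jog_arm", "data": {
  "dp": [
    [-0.04, 0, 0],
    [-0.06, 0, 0],
    [0, 0, 0]
  ],
  "twist": [0, 0, 0]
}}

```text
time: 10.6
tool_pos: [662.9, -30.5, 442.6]
tcp_rot: [3.14, -0.009, 3.132]
contact_force: [-0.3, 0.0, -1.6]
grip_width: 0.4
finger_force: 0.0
```

```bash
python3 - <<'E'
from h import *
o=bot.get_obs();print(o['time'],o['tool_pos'],o['tcp_rot'],o['joint_positions'])
E
```

```text
10.6 [662.94685188 -30.47944119 442.58651374] [ 3.14029596 -0.00857652  3.13203866] [-1.61313441e-01  6.42247834e-01  4.53097954e-01 -1.66936354e-05
  2.05492084e+00 -1.72255792e+00]
```

{"op": "jog_arm", "data": {
  "dp": [
    [-0.06, 0, 0],
    [-0.06, 0, 0],
    [-0.06, 0, 0],
    [0, 0, 0]
  ],
  "twist": [0, 0, 0, 0]
}}

```text
time: 11.1
tool_pos: [752.7, -29.0, 403.7]
tcp_rot: [-3.14, 0.054, 3.133]
contact_force: [-0.8, -0.7, 0.7]
grip_width: 0.2
finger_force: 0.0
```

```bash
python3 - <<'E'
from h import *
o=bot.get_obs();print(o['time'],o['tool_pos'],o['tcp_rot'],o['joint_positions'])
E
```

```text
11.1 [752.67644541 -28.96853489 403.67602283] [-3.1403921   0.05358438  3.13283309] [-0.14260147  0.90305582  0.04106443  0.00709144  2.14419491 -1.70060028]
```

{"op": "jog_arm", "data": {
  "dp": [
    [-0.05, 0, -0.03],
    [-0.05, 0, -0.03],
    [-0.05, 0, -0.03],
    [-0.05, 0, -0.03],
    [0, 0, 0],
    [0, 0, 0]
  ],
  "twist": [0, 0, 0, 0, 0, 0]
}}

```text
time: 11.85
tool_pos: [781.8, -24.8, 435.7]
tcp_rot: [-3.136, 0.203, 3.134]
contact_force: [0.6, -0.2, -0.2]
grip_width: 0.1
finger_force: 0.0
```

```bash
python3 - <<'E'
from h import *
o=bot.get_obs();print(o['time'],o['tool_pos'],o['tcp_rot'],o['joint_positions'])
E
```

```text
11.85 [781.83954281 -24.80130567 435.66637421] [-3.13573908  0.20284972  3.13429118] [-0.13788671  0.86893567  0.03730828  0.02282962  2.03332858 -1.68852774]
```

{"op": "jog_arm", "data": {
  "dp": [
    [-0.06, 0, -0.02],
    [-0.06, 0, -0.02],
    [-0.06, 0, -0.02],
    [-0.06, 0, -0.02],
    [-0.06, 0, -0.02],
    [-0.06, 0, -0.02]
  ],
  "twist": [0, 0, 0, 0, 0, 0]
}}

```text
time: 12.6
tool_pos: [844.7, -19.6, 475.4]
tcp_rot: [-3.13, 0.448, 3.137]
contact_force: [-0.1, 0.9, -0.1]
grip_width: 0.0
finger_force: 0.0
```

```bash
python3 - <<'E'
from h import *
o=bot.get_obs();print(o['time'],o['tool_pos'],o['tcp_rot'],o['joint_positions'])
E
```

```text
12.6 [844.67868362 -19.57767315 475.38268494] [-3.13036552  0.44806194  3.13661381] [-0.12993163  0.84812794  0.03704883  0.04411764  1.80991439 -1.67300798]
```

{"op": "jog_arm", "data": {
  "dp": [
    [-0.06, 0, -0.01],
    [-0.06, 0, -0.01],
    [-0.06, 0, -0.01],
    [-0.06, 0, -0.01],
    [-0.06, 0, -0.01],
    [-0.06, 0, -0.01],
    [-0.06, 0, -0.01],
    [-0.06, 0, -0.01],
    [-0.06, 0, -0.01]
  ],
  "twist": [0, 0, 0, 0, 0, 0, 0, 0, 0]
}}

```text
time: 13.72
tool_pos: [900.3, -13.9, 587.7]
tcp_rot: [-3.122, 0.809, -3.14]
contact_force: [-0.5, 0.6, 0.2]
grip_width: 0.4
finger_force: 0.0
```

```bash
python3 - <<'E'
from h import *
o=bot.get_obs();print(o['time'],o['tool_pos'],o['tcp_rot'],o['joint_positions'])
E
```

```text
13.725 [900.26636556 -13.87163779 587.74266864] [-3.12195697  0.80895565 -3.13965125] [-0.12629117  0.78210029  0.03703174  0.07321478  1.51602492 -1.66343464]
```

```bash
cat >> h.py <<'E'
from scipy.spatial.transform import Rotation as Ro
def dp(target):
    o=bot.get_obs();R=Ro.from_euler('xyz',o['tcp_rot']).as_matrix()
    return np.round(R.T@(np.array(target)-o['tool_pos']),1),np.round(R,3).tolist()
E
python3 - <<'E'
from h import *
print(*dp([500,-24,217]))
E
```

```text
[544.6 -10.  -33.5] [[-0.69, 0.012, 0.723], [-0.001, 1.0, -0.018], [-0.724, -0.014, -0.69]]
```

{"op": "jog_arm", "data": {
  "dp": [
    [0.0545, -0.001, -0.0034],
    [0.0545, -0.001, -0.0034],
    [0.0545, -0.001, -0.0034],
    [0.0545, -0.001, -0.0034],
    [0.0545, -0.001, -0.0034],
    [0.0545, -0.001, -0.0034],
    [0.0545, -0.001, -0.0034],
    [0.0545, -0.001, -0.0034],
    [0.0545, -0.001, -0.0034],
    [0.0545, -0.001, -0.0034]
  ],
  "twist": [0, 0, 0, 0, 0, 0, 0, 0, 0, 0]
}}

```text
time: 14.98
tool_pos: [551.2, -24.2, 264.6]
tcp_rot: [-3.124, 0.808, -3.136]
contact_force: [1.0, -0.1, -0.2]
grip_width: 0.8
finger_force: 0.0
```

{"op": "jog_arm", "data": {
  "dp": [
    [0, 0, 0]
  ],
  "twist": [0]
}}

```text
time: 15.1
tool_pos: [549.9, -23.6, 262.6]
tcp_rot: [-3.128, 0.803, -3.139]
contact_force: [0.4, 0.5, 0.5]
grip_width: 0.5
finger_force: 0.0
```

```bash
python3 - <<'E'
from h import *
import cv2
o=bot.get_obs();print(o['time'],o['tool_pos'],o['tcp_rot'],o['joint_positions'])
print(dp([636.6,-24,86])[0])
a=bot.capture('wrist');b=bot.capture('side')
for l in('test_button_top',):
  print([(np.round(d['bbox'],1).tolist(),round(d['confidence'],2)) for d in bot.find_in('wrist',l)][:2])
print(proj('wrist',np.array([643.5,-24,92]),1),proj('wrist',np.array([636.6,-24,86]),1))
cv2.imwrite('pics/g.png',cv2.convertScaleAbs(np.hstack([cv2.resize(a,(400,300)),cv2.resize(b[10:280,100:460],(400,300))]),alpha=1.6,beta=15))
E
```

```text
15.1 [549.9001138  -23.60637709 262.58116177] [-3.12808124  0.80295869 -3.13949821] [-0.30133889  0.03761717  2.10744857  0.77087344  0.29420508 -2.53327051]
[ 66.8   1.9 185. ]
[([259.2, 110.6, 48.8, 51.7], 0.75)]
[260.63522935 102.838508  ] [260.69539226  93.3728024 ]
```

View pics/g.png

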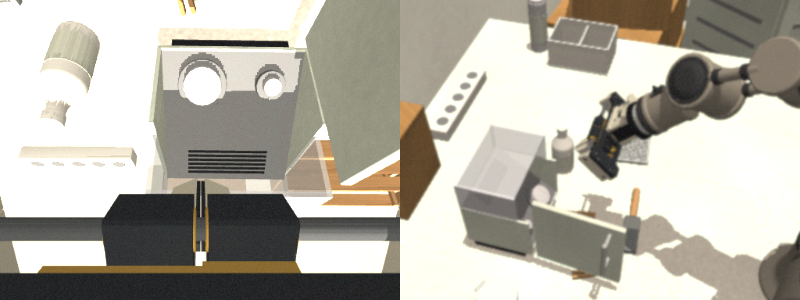

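The tilt holds, but joint 5 is at its lower limit and joint 4 has begun to roll. I turn the tool half a turn so joint 6 keeps its range while the wrist flips.

{"op": "jog_arm", "data": {
  "dp": [
    [0, 0, 0],
    [0, 0, 0],
    [0, 0, 0],
    [0, 0, 0],
    [0, 0, 0],
    [0, 0, 0],
    [0, 0, 0],
    [0, 0, 0],
    [0, 0, 0],
    [0, 0, 0]
  ],
  "twist": [10.6, 10.6, 10.6, 10.6, 10.6, 10.6, 10.6, 10.6, 10.6, 10.6]
}}

```text
time: 16.5
tool_pos: [554.7, -24.4, 266.9]
tcp_rot: [2.349, -0.193, 1.365]
contact_force: [-0.8, -0.1, -0.0]
grip_width: 0.3
finger_force: 0.0
```

{"op": "jog_arm", "data": {
  "dp": [
    [0, 0, 0],
    [0, 0, 0],
    [0, 0, 0],
    [0, 0, 0],
    [0, 0, 0],
    [0, 0, 0],
    [0, 0, 0],
    [0, 0, 0]
  ],
  "twist": [10.6, 10.6, 10.6, 10.6, 10.6, 10.6, 10.4, 0]
}}

```text
time: 17.5
tool_pos: [554.4, -24.3, 266.6]
tcp_rot: [3.123, -0.81, 0.009]
contact_force: [-1.3, 0.2, 0.2]
grip_width: 0.4
finger_force: 0.0
```

```bash
python3 - <<'E'
from h import *
o=bot.get_obs();print(o['time'],o['tool_pos'],o['tcp_rot'],o['joint_positions'])
print(*dp([549,-24,169]))
E
```

```text
17.5 [554.38812107 -24.32763216 266.56186042] [ 3.12253646 -0.80969461  0.00860378] [-0.29991774  0.03972525  2.09700038  0.76725102  0.29477584  0.61006047]
[-74.4  -1.6  63.4] [[0.69, -0.005, 0.724], [0.006, -1.0, -0.013], [0.724, 0.013, -0.69]]
```

{"op": "jog_arm", "data": {
  "dp": [
    [-0.0075, 0, 0.0063],
    [-0.0075, 0, 0.0063],
    [-0.0075, 0, 0.0063],
    [-0.0075, 0, 0.0063],
    [-0.0075, 0, 0.0063],
    [-0.0075, 0, 0.0063],
    [-0.0075, 0, 0.0063],
    [-0.0075, 0, 0.0063],
    [-0.0075, 0, 0.0063],
    [-0.0075, 0, 0.0063]
  ],
  "twist": [0, 0, 0, 0, 0, 0, 0, 0, 0, 0]
}}

```text
time: 18.75
tool_pos: [543.0, -37.5, 177.8]
tcp_rot: [-3.135, -0.801, 0.012]
contact_force: [0.3, 0.5, 0.5]
grip_width: 0.3
finger_force: 0.0
```

```bash
python3 - <<'E'
from h import *
o=bot.get_obs();print(o['time'],o['tool_pos'],o['tcp_rot'],o['joint_positions'])
print(*dp([549,-24,169]))
E
```

```text
18.75 [542.95213542 -37.54301931 177.77805483] [-3.13459628 -0.80085408  0.01238765] [-0.37757637  0.19678883  2.2441009   1.77117725  0.28911256 -0.48802528]
[ -2.  -13.4  10.7] [[0.696, 0.017, 0.718], [0.009, -1.0, 0.016], [0.718, -0.005, -0.696]]
```

{"op": "jog_arm", "data": {
  "dp": [
    [0, -0.0015, 0.011],
    [0, -0.0015, 0.011],
    [0, -0.0015, 0.011],
    [0, -0.0015, 0.011],
    [0, -0.0015, 0.011],
    [0, -0.0015, 0.011],
    [0, -0.0015, 0.011],
    [0, -0.0015, 0.011],
    [0, 0, 0]
  ],
  "twist": [0, 0, 0, 0, 0, 0, 0, 0, 0]
}}

```text
time: 19.88
tool_pos: [605.8, -23.6, 115.9]
tcp_rot: [-3.132, -0.8, 0.01]
contact_force: [-0.2, 0.3, 0.0]
grip_width: 0.6
finger_force: 0.0
```

```bash
python3 - <<'E'
from h import *
import cv2
o=bot.get_obs();print(o['time'],o['tool_pos'],o['tcp_rot'],o['joint_positions'],o['contact_force'])
print(*dp([636.6,-24,86]))
b=bot.capture('side');a=bot.capture('wrist')
cv2.imwrite('pics/h.png',cv2.convertScaleAbs(np.hstack([cv2.resize(a,(400,300)),cv2.resize(b[60:270,130:410],(400,300))]),alpha=1.6,beta=15))
E
```

```text
19.875 [605.78421012 -23.62779927 115.94571846] [-3.13190485 -0.79959721  0.01004953] [-0.27967266  0.4253989   2.15637835  2.3460035   0.30447234 -1.0040371 ] [-0.16729274  0.33215827  0.02136833]
[ 0.   1.1 43. ] [[0.697, 0.017, 0.717], [0.007, -1.0, 0.017], [0.717, -0.007, -0.697]]
```

View pics/h.png

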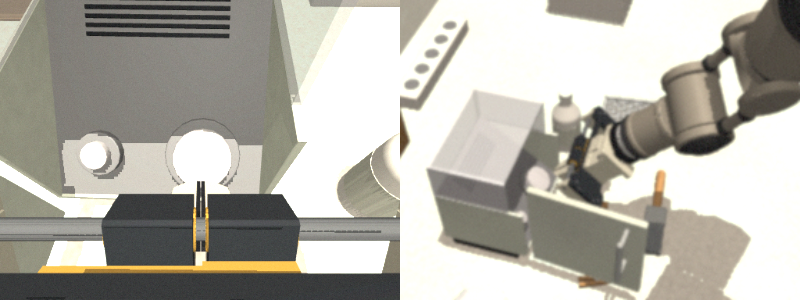

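The tilted fingers line up with the large button (wrist view (203,155)) and are well clear of the small one at (95,155). Now I advance along the tool axis.

{"op": "jog_arm", "data": {
  "dp": [
    [0, 0, 0.01],
    [0, 0, 0.01],
    [0, 0, 0.009],
    [0, 0, 0.004],
    [0, 0, 0.003]
  ],
  "twist": [0, 0, 0, 0, 0]
}}

```text
time: 20.6
tool_pos: [630.7, -23.0, 90.5]
tcp_rot: [-3.128, -0.799, 0.005]
contact_force: [0.2, 0.6, 0.6]
grip_width: 0.5
finger_force: 0.0
```

{"op": "jog_arm", "data": {
  "dp": [
    [0, 0, 0.003],
    [0, 0, 0.003],
    [0, 0, 0]
  ],
  "twist": [0, 0, 0]
}}

```text
time: 20.98
tool_pos: [634.9, -23.0, 86.7]
tcp_rot: [-3.128, -0.799, 0.005]
contact_force: [-1.5, -0.5, 0.4]
grip_width: 0.2
finger_force: 0.7
```

Contact is starting; I press about 10 mm further.

{"op": "jog_arm", "data": {
  "dp": [
    [0, 0, 0.003],
    [0, 0, 0.003],
    [0, 0, 0.002],
    [0, 0, 0]
  ],
  "twist": [0, 0, 0, 0]
}}

```text
time: 21.48
tool_pos: [640.1, -23.0, 80.7]
tcp_rot: [-3.128, -0.798, 0.004]
contact_force: [-5.6, -2.0, 2.4]
grip_width: 0.4
finger_force: 3.0
```

{"op": "jog_arm", "data": {
  "dp": [
    [0, 0, 0.002],
    [0, 0, 0]
  ],
  "twist": [0, 0]
}}

```text
time: 21.72
tool_pos: [640.5, -23.0, 80.0]
tcp_rot: [-3.129, -0.798, 0.004]
contact_force: [-19.1, -2.1, 16.2]
grip_width: 0.6
finger_force: 12.6
```

Force rose to about 25 N after roughly 8 mm, so the button has bottomed. I hold briefly, then retreat.

{"op": "jog_arm", "data": {
  "dp": [
    [0, 0, 0],
    [0, 0, 0],
    [0, 0, -0.01],
    [0, 0, -0.013],
    [0, 0, -0.014],
    [0, 0, -0.014],
    [0, 0, -0.014],
    [0, 0, -0.014],
    [0, 0, -0.014],
    [0, 0, -0.014]
  ],
  "twist": [0, 0, 0, 0, 0, 0, 0, 0, 0, 0]
}}

```text
time: 22.98
tool_pos: [564.5, -25.3, 154.1]
tcp_rot: [-3.127, -0.802, 0.005]
contact_force: [-0.5, 0.3, 0.3]
grip_width: 0.3
finger_force: 0.0
```

{"op": "jog_arm", "data": {
  "dp": [
    [0, 0, -0.014],
    [0.012, 0, -0.014],
    [0.012, 0, -0.014],
    [0.014, 0, -0.014],
    [0.014, 0, -0.014],
    [0.014, 0, -0.014],
    [0.014, 0, -0.014],
    [0, 0, 0]
  ],
  "twist": [0, 0, 0, 0, 0, 0, 0, 0]
}}

```text
time: 23.98
tool_pos: [548.2, -31.5, 279.2]
tcp_rot: [-3.12, -0.809, 0.007]
contact_force: [0.5, 0.6, -0.5]
grip_width: 0.3
finger_force: 0.0
```

```bash
python3 - <<'E'
from h import *
o=bot.get_obs();print(o['time'],o['tool_pos'],o['tcp_rot'],o['joint_positions'])
print(*dp([520,170,270]))
E
```

```text
23.975 [548.15828906 -31.49998105 279.23039295] [-3.12030044 -0.80930811  0.00694956] [-0.3653963   0.01194241  2.08355752  0.82171332  0.39691653  0.52470249]
[ -25.1 -201.9   -8.7] [[0.69, 0.022, 0.723], [0.005, -1.0, 0.026], [0.724, -0.015, -0.69]]
```

{"op": "jog_arm", "data": {
  "dp": [
    [-0.003, -0.025, 0],
    [-0.003, -0.025, 0],
    [-0.003, -0.025, 0],
    [-0.003, -0.025, 0],
    [-0.003, -0.025, 0],
    [-0.003, -0.025, 0],
    [-0.003, -0.025, 0],
    [0, -0.025, 0],
    [0, 0, 0]
  ],
  "twist": [0, 0, 0, 0, 0, 0, 0, 0, 0]
}}

```text
time: 25.1
tool_pos: [526.7, 166.5, 278.3]
tcp_rot: [-3.113, -0.784, 0.01]
contact_force: [0.2, -0.6, -0.2]
grip_width: 0.2
finger_force: 0.0
```

```bash
python3 - <<'E'
from h import *
o=bot.get_obs();print(o['time'],o['tool_pos'],o['tcp_rot'],o['joint_positions'])
print(*dp([525,172,216]))
E
```

```text
25.1 [526.67018591 166.50106969 278.33765605] [-3.11267925 -0.78389874  0.01011193] [ 0.24706748  0.04322364  2.03509521 -0.45397154  0.31908712  2.17331308]
[-45.2  -4.3  43.1] [[0.708, 0.031, 0.705], [0.007, -0.999, 0.036], [0.706, -0.02, -0.708]]
```

{"op": "jog_arm", "data": {
  "dp": [
    [-0.011, -0.001, 0.011],
    [-0.011, -0.001, 0.011],
    [-0.011, -0.001, 0.011],
    [-0.011, -0.001, 0.011],
    [0, 0, 0]
  ],
  "twist": [0, 0, 0, 0, 0]
}}

```text
time: 25.72
tool_pos: [524.5, 180.2, 232.5]
tcp_rot: [-3.138, -0.762, 0.008]
contact_force: [-0.2, 0.2, -1.0]
grip_width: 0.3
finger_force: 0.0
```

```bash
python3 - <<'E'
from h import *
o=bot.get_obs();print(o['time'],o['tool_pos'],o['tcp_rot'],o['joint_positions'])
print(*dp([525,140,216]))
E
```

```text
25.725 [524.47719011 180.17855955 232.47631538] [-3.13847824 -0.76176073  0.00773908] [ 0.30883843  0.13076589  2.0733292  -0.8083519   0.28269171  2.57980665]
[-11.2  40.2  11.9] [[0.724, 0.01, 0.69], [0.006, -1.0, 0.008], [0.69, -0.002, -0.724]]
```

{"op": "jog_arm", "data": {
  "dp": [
    [-0.006, 0, 0.006],
    [-0.006, 0, 0.006],
    [0, 0.013, 0],
    [0, 0.013, 0],
    [0, 0.013, 0],
    [0, 0.013, 0],
    [0, 0.013, 0],
    [0, 0.013, 0]
  ],
  "twist": [0, 0, 0, 0, 0, 0, 0, 0]
}}

```text
time: 26.72
tool_pos: [522.2, 118.3, 241.7]
tcp_rot: [3.111, -0.737, 0.006]
contact_force: [-0.6, 0.0, 0.1]
grip_width: 0.5
finger_force: 0.2
```

```bash
python3 - <<'E'
from h import *
o=bot.get_obs();print(o['time'],o['tool_pos'],o['tcp_rot'],o['joint_positions'],o['contact_force'])
E
```

```text
26.725 [522.16103523 118.29941791 241.68540731] [ 3.11147116 -0.73687621  0.00550993] [ 0.15858097  0.07076709  2.09300112 -0.49394497  0.28253892  2.16220828] [-0.56110353  0.03302848  0.14812003]
```

{"op": "jog_arm", "data": {
  "dp": [
    [0, -0.02, 0],
    [0, -0.02, 0],
    [0, -0.02, 0],
    [0, -0.015, 0],
    [-0.03, 0, 0.015],
    [-0.03, 0, 0.015],
    [-0.03, 0, 0.015],
    [0, 0, 0]
  ],
  "twist": [0, 0, 0, 0, 0, 0, 0, 0]
}}

```text
time: 27.72
tool_pos: [492.8, 189.7, 176.5]
tcp_rot: [3.122, -0.683, 0.006]
contact_force: [0.2, 0.6, 0.8]
grip_width: 0.4
finger_force: 0.0
```

```bash
python3 - <<'E'
from h import *
o=bot.get_obs();print(o['time'],o['tool_pos'],o['tcp_rot'],o['joint_positions'],o['contact_force'])
E
```

```text
27.725 [492.79850486 189.69595448 176.48436273] [ 3.12175723 -0.68303244  0.00637485] [ 0.36865568  0.19948975  2.1341175  -0.99343409  0.29322195  2.83138042] [0.17099732 0.61568362 0.81283229]
```

{"op": "jog_arm", "data": {
  "dp": [
    [-0.03, 0, -0.02],
    [-0.03, 0, -0.02],
    [-0.03, 0, -0.02],
    [-0.03, 0, -0.02],
    [0, 0, 0]
  ],
  "twist": [0, 0, 0, 0, 0]
}}

```text
time: 28.35
tool_pos: [349.9, 189.9, 182.1]
tcp_rot: [3.129, -0.659, 0.007]
contact_force: [0.0, 0.6, 0.3]
grip_width: 0.4
finger_force: 0.0
```

```bash
python3 - <<'E'
from h import *
o=bot.get_obs();print(o['time'],o['tool_pos'],o['tcp_rot'],o['joint_positions'],o['contact_force'])
E
```

```text
28.35 [349.87269337 189.8789416  182.0890662 ] [ 3.12900717 -0.65871957  0.00651474] [ 0.57863473 -0.01500846  2.34672407 -0.99399245  0.4202209   2.9955068 ] [0.04667717 0.59036917 0.32678598]
```

```bash
python3 - <<'E'
from h import *
import cv2
b=bot.capture('side');a=bot.capture('wrist')
cv2.imwrite('pics/i.png',cv2.convertScaleAbs(np.hstack([cv2.resize(a,(300,225)).copy(),np.zeros((225,0,3),np.uint8)]),alpha=1.6) if 0 else cv2.convertScaleAbs(np.vstack([cv2.resize(b[60:300,110:430],(800,600))]),alpha=1.6,beta=15))
E
```

```text
(no output)
```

View pics/i.png

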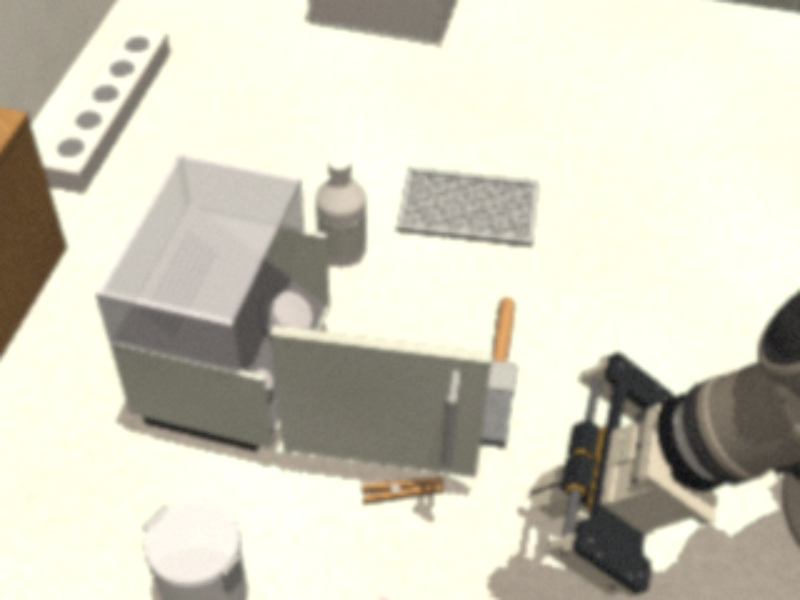

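```bash
python3 - <<'E'
from h import *
for n,(x,y,z) in dict(h=(275,330,235),f=(490,357,235),fb=(475,474,40),hand=(455,374,220)).items(): print(n,atz('side',110+x*.4,60+y*.4,z,s=1).round(1))
E
```

```text
h [609.9 111.6 235. ]
f [417.   90.5 235. ]
fb [417.2  90.5  40. ]
hand [444.3 105.8 220. ]
```

{"op": "jog_arm", "data": {
  "dp": [
    [0.0187, -0.001, 0.0085],
    [0.0187, -0.001, 0.0085],
    [0.0187, -0.001, 0.0085],
    [0.0187, -0.001, 0.0085],
    [0.0187, -0.001, 0.0085],
    [0.0187, -0.001, 0.0085],
    [0, 0, 0]
  ],
  "twist": [0, 0, 0, 0, 0, 0, 0]
}}

```text
time: 29.32
tool_pos: [473.1, 195.2, 210.2]
tcp_rot: [3.13, -0.659, 0.001]
contact_force: [0.3, 0.2, -0.2]
grip_width: 0.4
finger_force: 0.0
```

{"op": "jog_arm", "data": {
  "dp": [
    [0, 0.013, 0],
    [0, 0.013, 0],
    [0, 0.013, 0],
    [0, 0.013, 0]
  ],
  "twist": [0, 0, 0, 0]
}}

```text
time: 29.82
tool_pos: [470.3, 143.0, 209.8]
tcp_rot: [3.129, -0.657, 0.004]
contact_force: [-0.3, -0.7, 0.5]
grip_width: 0.7
finger_force: 0.0
```

```bash
python3 - <<'E'
from h import *
o=bot.get_obs();print(o['time'],o['tool_pos'],o['tcp_rot'],o['joint_positions'],o['contact_force'])
E
```

```text
29.825 [470.29670872 142.97394314 209.82018061] [ 3.128931   -0.65727636  0.00373913] [ 0.24028075  0.05676791  2.16375907 -0.5179911   0.31940083  2.25568528] [-0.27459263 -0.72626602  0.52247081]
```

{"op": "jog_arm", "data": {
  "dp": [
    [0.0016, 0.012, 0.0012],
    [0.0016, 0.012, 0.0012],
    [0.0016, 0.012, 0.0012],
    [0.0016, 0.012, 0.0012],
    [0.0016, 0.012, 0.0012],
    [0.0048, 0.012, 0.0037],
    [0.0048, 0.012, 0.0037],
    [0.0048, 0.012, 0.0037]
  ],
  "twist": [0, 0, 0, 0, 0, 0, 0, 0]
}}

```text
time: 30.82
tool_pos: [498.1, 47.5, 213.9]
tcp_rot: [3.129, -0.653, 0.003]
contact_force: [-0.1, 1.5, -0.3]
grip_width: 0.1
finger_force: 0.2
```

```bash
python3 - <<'E'
from h import *
o=bot.get_obs();print(o['time'],o['tool_pos'],o['tcp_rot'],o['joint_positions'],o['contact_force'])
E
```

```text
30.825 [498.10414853  47.52156247 213.86853851] [ 3.12850475 -0.65281645  0.00340487] [-0.08390668  0.04166338  2.16245039  0.14089078  0.28829763  1.36626712] [-0.12285566  1.51235597 -0.25079959]
```

{"op": "jog_arm", "data": {
  "dp": [
    [0.0065, 0.0105, 0.0063],
    [0.0065, 0.0105, 0.0063],
    [0.0065, 0.0105, 0.0063],
    [0.0065, 0.006, 0.0063],
    [0.0065, 0.006, 0.0063],
    [0.0065, 0.006, 0.0063],
    [0.0065, 0.006, 0.0063]
  ],
  "twist": [0, 0, 0, 0, 0, 0, 0]
}}

```text
time: 31.7
tool_pos: [561.7, -8.1, 207.3]
tcp_rot: [3.129, -0.654, 0.003]
contact_force: [-0.5, -0.2, 0.1]
grip_width: 0.5
finger_force: 0.2
```

```bash
python3 - <<'E'
from h import *
o=bot.get_obs();print(o['time'],o['tool_pos'],o['tcp_rot'],o['joint_positions'],o['contact_force'])
E
```

```text
31.7 [561.70519354  -8.0788705  207.34066456] [ 3.12889403 -0.65353847  0.00340463] [-0.22168618  0.16317     2.04231551  0.40681025  0.31692697  1.00269549] [-0.47386112 -0.23093666  0.09263942]
```

{"op": "jog_arm", "data": {
  "dp": [
    [0.0071, 0.0025, 0.0055],
    [0.0071, 0.0025, 0.0055],
    [0.0071, 0.0025, 0.0055],
    [0.0056, 0, 0.0044],
    [0.0032, 0, 0.0024],
    [0, 0, 0]
  ],
  "twist": [0, 0, 0, 0, 0, 0]
}}

```text
time: 32.45
tool_pos: [599.4, -15.4, 207.4]
tcp_rot: [3.129, -0.654, 0.004]
contact_force: [0.4, 0.5, -0.5]
grip_width: 0.4
finger_force: 0.0
```

{"op": "jog_arm", "data": {
  "dp": [
    [0.0024, 0, 0.0018],
    [0.0024, 0, 0.0018],
    [0, 0, 0]
  ],
  "twist": [0, 0, 0]
}}

```text
time: 32.83
tool_pos: [603.5, -15.3, 206.9]
tcp_rot: [3.129, -0.651, 0.004]
contact_force: [-14.2, -1.7, 7.3]
grip_width: 0.6
finger_force: 7.1
```

The force of about 14 N shows the door is against its stop. I back off and check.

{"op": "jog_arm", "data": {
  "dp": [
    [0, 0, 0],
    [-0.005, 0, -0.004],
    [-0.012, 0, -0.01],
    [-0.02, 0, -0.025],
    [-0.02, 0, -0.04],
    [-0.01, 0, -0.04],
    [0, 0, -0.04],
    [0, 0, 0]
  ],
  "twist": [0, 0, 0, 0, 0, 0, 0, 0]
}}

```text
time: 33.83
tool_pos: [455.0, -14.2, 295.6]
tcp_rot: [3.126, -0.66, 0.004]
contact_force: [-0.5, -0.1, 0.1]
grip_width: 0.6
finger_force: 0.0
```

```bash
python3 - <<'E'
from h import *
import cv2
o=bot.get_obs();print(o['time'],o['tool_pos'],o['tcp_rot'],o['joint_positions'],o['contact_force'])
b=bot.capture('side');s=bot.capture('scene')
cv2.imwrite('pics/j.png',cv2.convertScaleAbs(np.hstack([cv2.resize(b[80:260,130:340],(400,343)),cv2.resize(s[80:260,130:340],(400,343))]),alpha=1.5,beta=15))
E
```

```text
33.825 [454.95042844 -14.1742743  295.59477999] [ 3.12623368 -0.65976558  0.0043325 ] [-0.33698132 -0.1826637   2.10328774  0.33797688  0.612638    1.01801468] [-0.49906969 -0.14709978  0.06958869]
```

View pics/j.png

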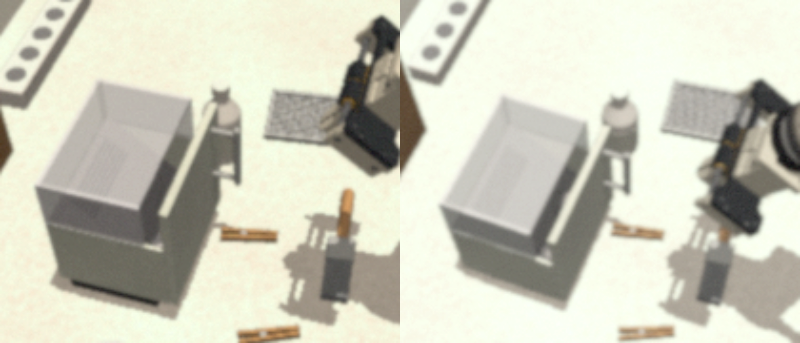

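```bash
python3 - <<'E'
from h import *
for n,(x,y) in dict(dH=(165,213),dF=(213,105),rL=(142,205),rR=(191,100)).items(): print(n,atz('side',130+x*.525,80+y*.525,235,s=1).round(1))
E
```

```text
dH [617.4 113.1 235. ]
dF [615.  -76.1 235. ]
rL [647.8 108.8 235. ]
rR [645.7 -77.5 235. ]
```

The door lies parallel to the hood's front edge, so it is shut, and the arm is clear. I hand in.

```bash
python3 -c "
from plant import bot
print(bot.close_job())"
```

```text
the job is handed in; nothing more can be done
None
```

I opened the door wide, pressed the large test button down until the force jumped to about 25 N, shut the door again and handed the job in at about 34 s; no verdict came back. Tilting the tool for the press meant holding joint 3 at its 0.04 rad lower limit, where it read 0.037, so the range check could count against the run.

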